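Shim the rocking camera mount

TASK

The camera on its four-footed plate leans onto its short red foot and rocks. Push the orange wedge along the table, thin end first, under the red foot until the foot stands on the wedge's flat and the plate sits level, then leave it there. Only push the wedge: do not lift it, do not touch or shift the camera and its plate, and leave the bottle, the lens cap and the white stand alone.

Things in the scene. Friction and masses are not known exactly. Their poses are not given: they have to be found in the camera images.
- instrument: Black camera (76 x 70 mm, top 124 mm up) with red-ringed lens on a 120 mm square, 10 mm thick aluminium plate, underside 40 mm above the soles; 2.2 kg, loose. Four feet at the plate's corners, 85 mm from its centre. Origin: plate centre at white-sole level; x along the diagonal to the short red foot, z the plate's normal: vertical when level, 0.12 rad off at the start
- short_foot (a point): lowest point of the red foot (ball-ended, 20 mm thick, 10 mm shorter than the three white feet; the plate's lug above it is red too, 14 mm radius). It is 85 mm along the instrument's x and 10 mm up its z from its origin; on the table at the start, 10 mm above it when the plate is level
- wedge: Orange wedge, 50 mm wide, 110 long, 0.12 kg, loose, thin end roughly towards the red foot. Along its x: push block 26 mm high from -52.5 to -12.5 mm, flat landing 10 mm high to +12.5 mm, then a ramp falling from 10 to 2 mm at the thin end, +57.5 mm. Origin: underside, beneath the middle of the landing; z up. With the red foot on the landing the plate is level
- wedge_heel (a point): centre of the wedge's flat vertical rear face (50 mm wide, 26 mm high), 13 mm above its underside and 52.5 mm behind its origin: the face to push on
- wedge_tip (a point): middle of the wedge's thin front edge, 57.5 mm ahead of its origin; at the start about 30 to 80 mm from the red foot's centre
- bottle: bystander: small closed amber bottle, 44 mm across, 85 mm tall, loose; origin at the centre of its underside
- lens_cap: bystander: black lens cap, a disc 54 mm across and 14 mm high, loose; origin at the centre of its underside
- stand: bystander: white plastic stand with a round top, foot 50 x 40 mm, 80 mm tall, loose; origin at the centre of its underside

How it is judged (in metres and radians):
At the end, for the whole second after the job is handed in: Plate level within 0.016 rad, red foot bearing (over 0.5 N) on the wedge's landing (-16 to +18 mm from its middle) and within 25 mm of where it started, wedge flat on the table, all at rest, bystanders within 15 mm of their places (angle between instrument's own z axis and vertical below 0.016 rad and contact force between wedge and instrument above 0.5 N and x of short_foot in the frame of wedge between -0.016 and 0.018 m and height (world z) of wedge below 0.003 m and distance of short_foot from where it was at the start of the episode below 0.025 m and linear speed of each of instrument, wedge below 0.01 m/s and distance of each of bottle, lens_cap, stand from where it was at the start of the episode below 0.015 m); the robot touches nothing.
It fails at once if the wedge is lifted off the table or tipped up (height (world z) of wedge above 0.008 m or angle between wedge's own z axis and vertical above 0.2 rad).
It fails at once if the robot touches the camera or its plate (contact force between any of the fingers, the arm and instrument above 1 N).
It fails at once if the camera mount is shoved more than 15 mm or lifted (distance of instrument from where it was at the start of the episode above 0.015 m or height (world z) of instrument above 0.01 m).
It fails at once if a bystander is disturbed (moved more than 15 mm) (distance of any of bottle, lens_cap, stand from where it was at the start of the episode above 0.015 m).
It also fails if it takes over 42 s, if anything falls off the work surface, if the arm or the gripper's body presses on something with over 40 N, if the wrist force passes 120 N, or if a joint passes its speed limit or range.

ROBOT

A 7-joint arm with a two-finger parallel gripper is mounted at the origin on the work surface. World frame = base frame: x ahead of the robot, y to its left, z up, the work surface at z = 0. Lengths are in mm, angles in degrees, forces in N, time in s.
With the tool pointing down it reaches from about 400 to 850 mm from the base axis. Payload 4.5 kg.
Tool frame: the origin (TCP) lies midway between the tips of the shut fingers; the grasp point (between the pads) lies behind it (r.tcp_to_grasp is the z of the grasp point in the tool frame, in mm); z points along the fingers, y is the direction in which the jaws open and shut (so a half turn about z gives the same grasp; the last joint's range is limited). The gripper opens to 88 mm and grips with 3 to 60 N. Pads are 18 mm wide; open, the fingers measure 123 mm over their backs; the gripper's body (75 mm by 187 mm) begins 45 mm behind the grasp point.
Start: joints at [-63.896, 39.483, -11.15, 89.685, 9.013, 51.709, -12.324], TCP at [255.862, 570.256, 205.843] pointing down, gripper open.
Joint ranges: [-172.22, 172.22], [-26.19, 119.32], [-84.43, 86.54], [7.71, 146.69], [-57.33, 237.33], [2.42, 119.75], [-152.13, 152.13]. Speed limits (degrees/s): [147.25, 147.25, 180, 180, 180, 180, 180].

INTERFACE

Orientations are given as [roll, pitch, yaw] about the fixed x, y, z axes, in that order (R = Rz(yaw) Ry(pitch) Rx(roll)).
In Python, from plant import r, imaging gives the robot as it stands. The module is installed in compiled form; this text tells all that it offers.
- The arm moves only by the shell command python3 -m crank 'ROWS' [FORCE]. ROWS is a JSON object of lists of equal length, an entry for each row: "translation": the shift along the world's x, y, z in m, a list of three; "rotation": the turn, a rotation vector about the world's x, y, z in rad, a list of three; "hand": the opening, from -1 (shut) to 1 (fully open). In form: {"translation": [[tx, ty, tz], ...], "rotation": [[ax, ay, az], ...], "hand": [hand, ...]}. A call has 1 to 5 rows; each row is the pose to reach, as a shift and turn from the pose measured when the call began; what a row does not reach only later rows make up. A row lasts 1/8 s, in which the tool goes at most 62.5 mm and 10.7 degrees, less where a joint would pass 70% of its speed; a pose out of reach is approached as far as the arm can. A call with a gripper value outside its range is refused whole. The fingers move at their own pace and stop on an object; FORCE is the grip in N (left out, the last holds). Time passes only in rows, so rows that repeat a pose let the fingers close. It gives the time, the measured TCP pose, the force and the opening at its end, in the units of the state.
- r.read_state(): the state, without advancing time (a new reading comes with each control period).
- imaging.capture(name): name is "side" or "top"; returns a dict with "frame" (384x512x3 uint8, red, green, blue), "K" (3x3 intrinsics, pixels), "view" (4x4, takes a point from world to camera coordinates). Camera axes: x right, y down, z forward; pixel columns grow to the right and rows downward; lengths in mm; the calibration is good to about 2 mm. A picture is of the moment at which its call begins. There is no depth.
- r.job_done(): hands the job in, once; it reports no verdict.
The state is a dict: "clock": time; "qpos": joint angles; "joint_velocities": joint speeds; "joint_efforts": joint torques, N m; "ee_pos": TCP position; "tcp_rot": TCP orientation; "contact_force": force on the tool from outside, world axes, zero at the start; "ft_torque": the same for the moment, N m; "opening": finger opening in mm.
Only numpy, scipy, OpenCV 4.12 (cv2) and the standard library are available. Lean on these libraries where they do the work, as an engineer would, in place of code of your own. Each camera call takes 0.05 s, during which the arm holds its last target. There are 200 camera calls.

## Working session

There is one attempt and no reset: what is moved stays moved. The work goes in short steps, Python scripts to look and compute and a shell command to move; the robot and the scene stay as the last step left them, time stands still between calls to the robot, and variables do not carry over. Pictures are saved under pics/ and viewed, about 8 in all and at most 12, crops included, and the job is handed in when it is done.

```bash
mkdir -p pics; cat > h.py <<'E'
from plant import r, imaging
import numpy as np, cv2
def ray(c,u,v,z):
    V=np.array(c["view"]);R=V[:3,:3];t=V[:3,3];o=-R.T@t
    d=R.T@np.linalg.inv(c["K"])@[u,v,1]
    return o+d*(z-o[2])/d[2]
def proj(c,p):
    V=np.array(c["view"]);q=np.array(c["K"])@(V[:3,:3]@np.array(p,float)+V[:3,3]);return q[:2]/q[2]
E
python3 - <<'E'
from h import *
import pickle
s=r.read_state();print(s["clock"],s["ee_pos"],s["tcp_rot"],s["opening"],r.tcp_to_grasp)
for n in("top","side"):
    c=imaging.capture(n);pickle.dump(c,open(n+".pkl","wb"))
    cv2.imwrite(f"pics/{n}0.png",cv2.resize(c["frame"][:,:,::-1],(800,600),interpolation=cv2.INTER_CUBIC))
    print(n,[ray(c,u,v,0).round() for u,v in((0,0),(511,0),(0,383),(511,383))])
E
```

```text
0.0 [255.67361483 569.56764412 205.00072774] [-1.79895712e+02  8.58623125e-03  1.55834978e+02] 88.34707648262625 -18.700000000000003
top [array([975., 472.,   0.]), array([ 975., -570.,    0.]), array([238., 419.,   0.]), array([ 223., -495.,    0.])]
side [array([-370., 1488.,    0.]), array([1943., 1096.,    0.]), array([ 137., -371.,    0.]), array([ 943., -488.,    0.])]
```

View pics/top0.png

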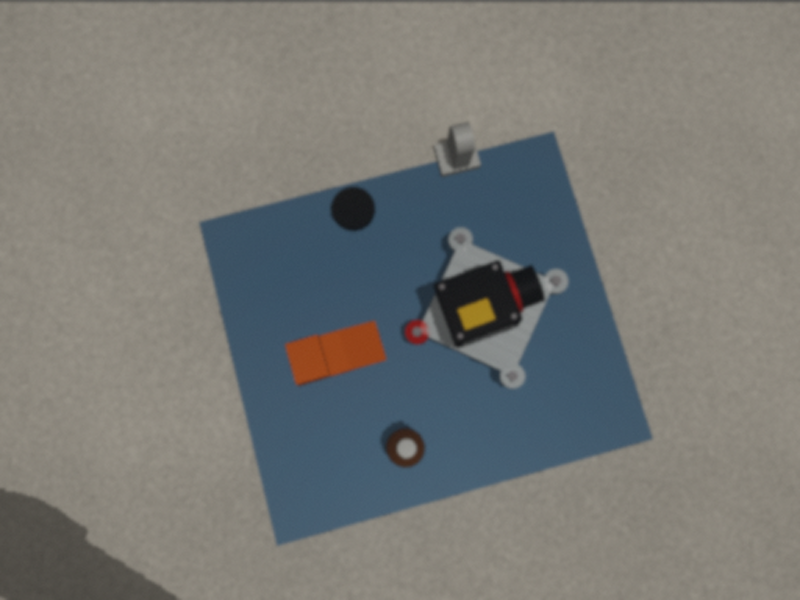

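View pics/side0.png

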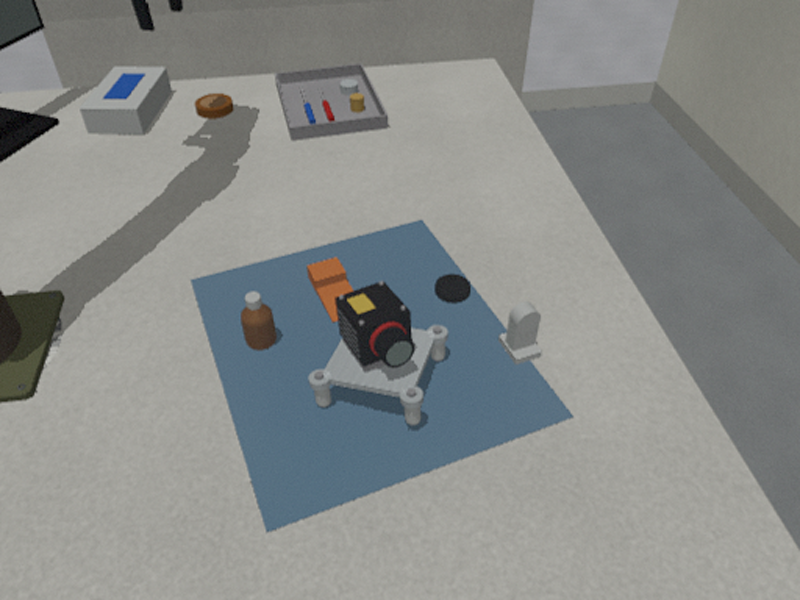

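The top view (800 px wide) shows the wedge with its block at (308,360) and thin edge at about (381,342). The red foot is at (416,332), the bottle at (405,447) and the cap at (353,208). Next I'll enlarge a crop around the wedge and foot.

```bash
python3 - <<'E'
from h import *
import pickle
c=pickle.load(open("top.pkl","rb"));f=c["frame"]
cr=f[190:260,170:290][:,:,::-1]
cv2.imwrite("pics/crop1.png",cv2.resize(cr,None,fx=6,fy=6,interpolation=cv2.INTER_CUBIC))
hsv=cv2.cvtColor(f,cv2.COLOR_RGB2HSV)
m=cv2.inRange(hsv,(5,140,100),(20,255,255));m[260:]=0
cs,_=cv2.findContours(m,0,1);k=max(cs,key=cv2.contourArea)
print(cv2.boxPoints(cv2.minAreaRect(k)))
E
```

```text
[[182.27596 219.84273]
 [239.10088 203.93175]
 [246.41246 230.04451]
 [189.58754 245.95549]]
```

View pics/crop1.png

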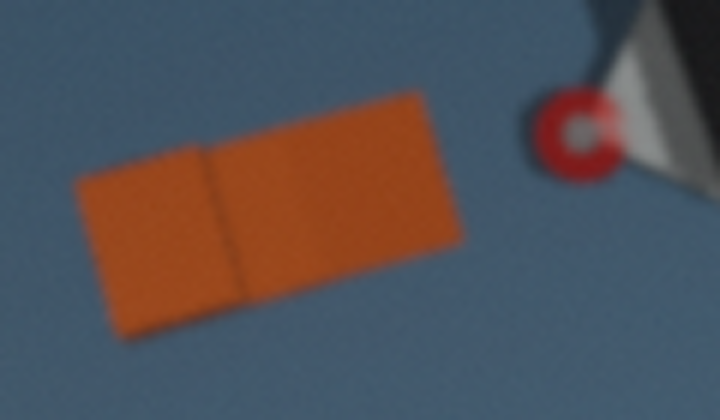

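The crop shows the thin edge corners at (421,91) and (464,241), the block's rear top corners at (77,182) and (119,332), and the red lug's centre at (580,134).

```bash
python3 - <<'E'
from h import *
import pickle
c=pickle.load(open("top.pkl","rb"));
P=lambda u,v,z:ray(c,170+(u+.5)/6-.5,190+(v+.5)/6-.5,z)
G=lambda u,v,z:ray(c,(u+.5)*.64-.5,(v+.5)*.64-.5,z)
t1,t2=P(421,91,2),P(464,241,2);h1,h2=P(77,182,26),P(119,332,26)
tip,heel=(t1+t2)/2,(h1+h2)/2;ax=(tip-heel)[:2]
print("tip",tip,"heel",heel,"len",np.linalg.norm(ax),"w",np.linalg.norm(t1-t2),np.linalg.norm(h1-h2),"yaw",np.degrees(np.arctan2(ax[1],ax[0])))
w=t1-t2;print("yaw by tip edge",np.degrees(np.arctan2(w[1],w[0]))-90)
w=h1-h2;print("yaw by heel edge",np.degrees(np.arctan2(w[1],w[0]))-90)
lug=P(580,134,40);far=G(556,281,50);L,Rr=G(459,239,50),G(513,376,50)
print("lug",lug,"far",far,L,Rr,"diag",np.linalg.norm(lug-far),np.linalg.norm(L-Rr))
d=(lug-far)[:2];d/=np.linalg.norm(d);foot=lug[:2]-4.8*d;print("foot",foot,"inst x",np.degrees(np.arctan2(d[1],d[0])))
b=foot-tip[:2];print("tip->foot",np.linalg.norm(b),"bearing",np.degrees(np.arctan2(b[1],b[0])))
b=foot-heel[:2];print("heel->foot",np.linalg.norm(b),"bearing",np.degrees(np.arctan2(b[1],b[0])))
print("bottle",G(406,447,85),"cap",G(353,208,14),"stand",G(458,158,0))
E
```

```text
tip [529.34649062 -14.25227474   2.        ] heel [499.58370963  90.49844937  26.        ] len 108.89691150118524 w 49.30179219652937 47.57324821067198 yaw -74.13858266159995
yaw by tip edge -74.60914669865984
yaw by heel edge -73.91162666597936
lug [533.89823501 -55.76280684  40.        ] far [ 590.11113144 -218.63932443   50.        ] [ 641.06317094 -107.01997335   50.        ] [ 480.42513988 -164.43396248   50.        ] diag 172.59388664209183 170.58998555983314
foot [535.46419975 -60.30017992] inst x 109.04087776765304
tip->foot 46.4525127004311 bearing -82.43226812153148
heel->foot 155.0085035316936 bearing -76.6161125014494
bottle [403.13377676 -40.46357409  85.        ] cap [690.32301016  17.9520042   14.        ] stand [ 759.11006225 -113.92650574    0.        ]
```

Everything agrees: the length is 109 against 110 mm, the diagonals 171–173 against 170, and tip to foot is 46 mm. I'll push along a heading of −76.6°, with the fingers about 14 mm apart so both bear on the heel. First I travel to a point behind the heel.

```bash
python3 -m crank '{"translation":[[0.024,-0.044,0],[0.048,-0.088,0],[0.072,-0.132,0],[0.096,-0.176,0],[0.12,-0.22,0]],"rotation":[[0,0,-0.183],[0,0,-0.366],[0,0,-0.549],[0,0,-0.732],[0,0,-0.915]],"hand":[-0.68,-0.68,-0.68,-0.68,-0.68]}' 10
python3 -m crank '{"translation":[[0.024,-0.044,0],[0.048,-0.088,0],[0.072,-0.132,0],[0.096,-0.176,0],[0.114,-0.21,0]],"rotation":[[0,0,0],[0,0,0],[0,0,0],[0,0,0],[0,0,0]],"hand":[-0.68,-0.68,-0.68,-0.68,-0.68]}'
```

```text
clock: 0.72
ee_pos: [376.1, 348.1, 205.0]
tcp_rot: [-179.9, 0.0, 103.1]
contact_force: [0.3, 0.1, -0.2]
opening: 40.1
clock: 1.35
ee_pos: [490.8, 135.7, 204.8]
tcp_rot: [-179.9, 0.1, 103.0]
contact_force: [0.1, 0.7, 0.3]
opening: 14.1
```

```bash
python3 -m crank '{"translation":[[0,0,-0.04],[0,0,-0.085],[0,0,-0.13],[0,0,-0.17],[0,0,-0.193]],"rotation":[[0,0,0.007],[0,0,0.007],[0,0,0.007],[0,0,0.007],[0,0,0.007]],"hand":[-0.68,-0.68,-0.68,-0.68,-0.68]}'
python3 - <<'E'
from h import *
c=imaging.capture("top");cv2.imwrite("pics/t1.png",cv2.resize(c["frame"][150:300,120:320][:,:,::-1],None,fx=4,fy=4,interpolation=cv2.INTER_CUBIC))
s=r.read_state();print(s["ee_pos"],s["tcp_rot"],s["contact_force"])
E
```

```text
clock: 1.98
ee_pos: [489.7, 135.4, 9.6]
tcp_rot: [-179.7, 0.1, 103.4]
contact_force: [0.4, -0.4, 0.4]
opening: 14.4
[488.6634337  135.1889043    7.83589026] [-1.79550276e+02  7.23975071e-02  1.03390591e+02] [ 0.93619319 -0.061623   -1.88396688]
```

View pics/t1.png

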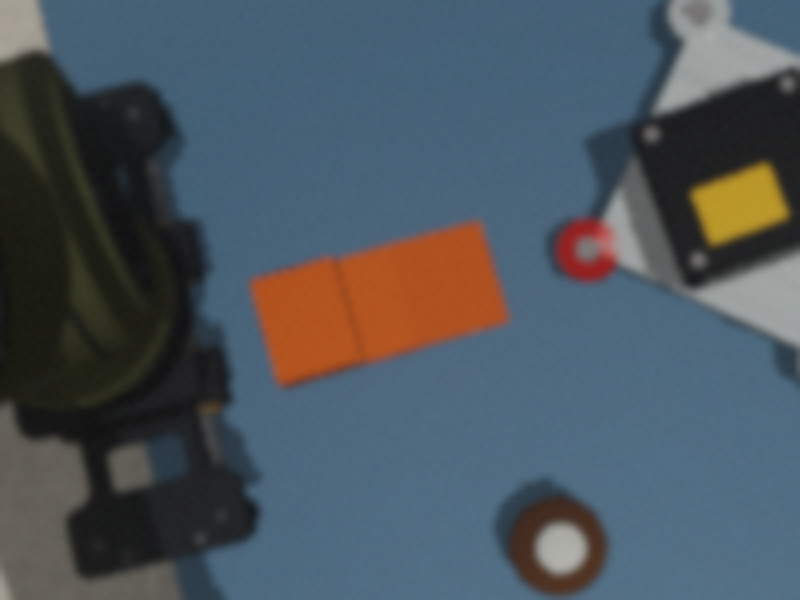

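The gripper is square to the heel. At the end of the push, its lower-image end comes near the bottle (cap centre at 560,547), so I'm offsetting 6 mm sideways away from it and closing to near contact.

```bash
python3 -m crank '{"translation":[[0.006,0.001,0.002],[0.009,-0.01,0.002],[0.013,-0.029,0.002],[0.013,-0.029,0.002]],"rotation":[[0,0,0],[0,0,0],[0,0,0],[0,0,0]],"hand":[-0.68,-0.68,-0.68,-0.68]}'
python3 -m crank '{"translation":[[0.0023,-0.0097,0.001],[0.0046,-0.0195,0.001],[0.007,-0.029,0.001],[0.0093,-0.039,0.001],[0.0093,-0.039,0.001]],"rotation":[[0,0,0],[0,0,0],[0,0,0],[0,0,0],[0,0,0]],"hand":[-0.68,-0.68,-0.68,-0.68,-0.68]}'
python3 - <<'E'
from h import *
c=imaging.capture("top");cv2.imwrite("pics/t2.png",cv2.resize(c["frame"][150:300,120:320][:,:,::-1],None,fx=4,fy=4,interpolation=cv2.INTER_CUBIC))
s=r.read_state();print(s["ee_pos"],s["tcp_rot"],s["contact_force"])
E
```

```text
clock: 2.52
ee_pos: [502.9, 103.7, 11.0]
tcp_rot: [-179.7, 0.2, 103.2]
contact_force: [-0.3, -1.0, -0.1]
opening: 14.3
clock: 3.15
ee_pos: [512.4, 63.3, 11.9]
tcp_rot: [-179.6, 0.2, 103.1]
contact_force: [-1.0, -0.0, -0.1]
opening: 13.9
[512.21496167  64.2753914   11.90632538] [-1.79646679e+02  1.62556380e-01  1.03117685e+02] [-0.15423435  0.32681309 -0.25716441]
```

View pics/t2.png

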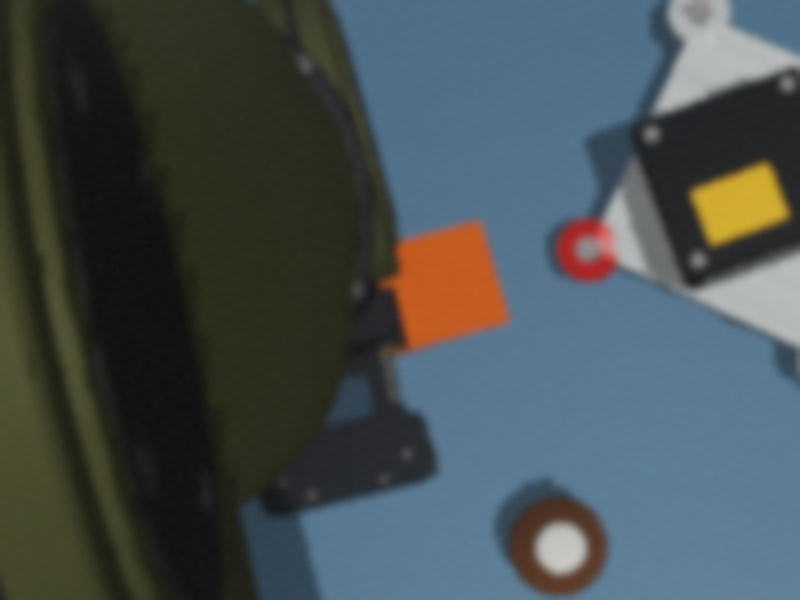

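The wedge hasn't moved (its tip edge is still at 482–508, 222–322), although by my numbers the fingers should already be 37 mm past first contact. The contact force is about zero too. The numbers disagree, so I'm checking with the side camera before going on.

```bash
python3 - <<'E'
from h import *
import pickle
s=r.read_state()
c=imaging.capture("side");p=s["ee_pos"];print(proj(c,p),proj(c,[499.6,90.5,26]),proj(c,[499.6,90.5,0]),proj(c,[529,-14,2]))
im=c["frame"][90:270,100:340][:,:,::-1];x=cv2.resize(im,None,fx=3.3,fy=3.3,interpolation=cv2.INTER_CUBIC)
for q,col in((p,(0,255,0)),([499.6,90.5,26],(255,0,255)),([529,-14,2],(255,255,0))):
    u=(proj(c,q)-[100,90]+.5)*3.3;cv2.circle(x,tuple(int(v) for v in u),3,col,-1)
cv2.imwrite("pics/s2.png",x)
t=pickle.load(open("top.pkl","rb"));print("top px crop",(proj(t,p)-[120,150])*4)
E
```

```text
[212.24260378 177.80172528] [205.83634479 166.93102921] [206.65563073 175.04524452] [222.45933835 202.47183505]
top px crop [324.17077946 304.47418568]
```

View pics/s2.png

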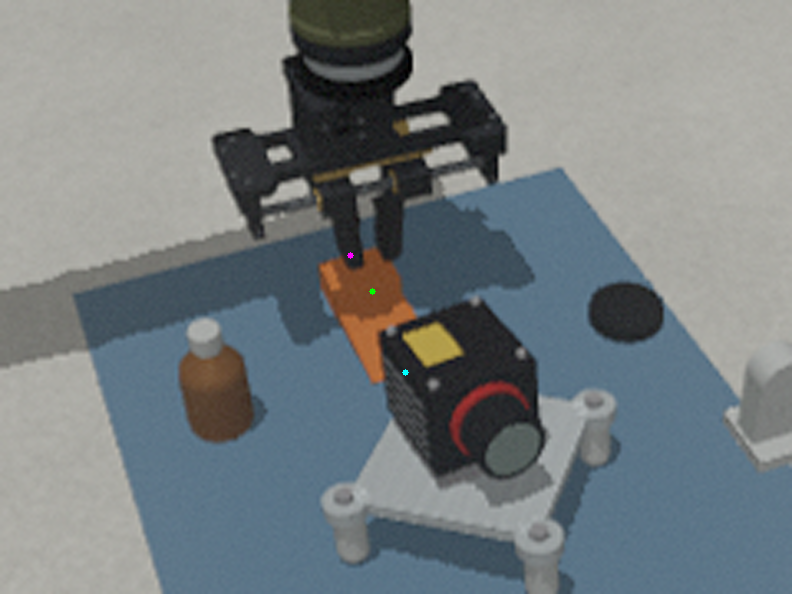

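The wedge's measured heel (magenta) fits the picture. But the fingertips appear at about (352,265) and (388,260), while the reported TCP projects to (372,291). They look roughly 30 mm higher or further back than reported. I'm zooming in.

```bash
python3 - <<'E'
from h import *
s=r.read_state();p=s["ee_pos"];print(p)
c=imaging.capture("side")
x=cv2.resize(c["frame"][135:195,175:255][:,:,::-1],None,fx=9,fy=9,interpolation=cv2.INTER_CUBIC);cv2.imwrite("pics/s3.png",x)
Y=np.array([np.cos(np.radians(13.1)),np.sin(np.radians(13.1)),0])
for dz in(0,10,20,30,40):
  print(dz,[((proj(c,np.array(p)+[0,0,dz]+k*Y)-[175,135]+.5)*9).round() for k in(-16,0,16)])
for b in(20,40,50):
  q=np.array(p)+[-.23*b,.97*b,0];print("back",b,[((proj(c,q+k*Y)-[175,135]+.5)*9).round() for k in(-16,0,16)])
E
```

```text
[512.12429436  64.86773682  11.88623965]
0 [array([282., 403.]), array([339., 388.]), array([396., 374.])]
10 [array([279., 375.]), array([337., 360.]), array([394., 346.])]
20 [array([276., 346.]), array([334., 331.]), array([392., 317.])]
30 [array([273., 317.]), array([331., 302.]), array([389., 288.])]
40 [array([270., 287.]), array([329., 273.]), array([387., 258.])]
back 20 [array([260., 358.]), array([317., 344.]), array([373., 330.])]
back 40 [array([239., 314.]), array([295., 300.]), array([350., 286.])]
back 50 [array([229., 292.]), array([284., 279.]), array([339., 265.])]
```

View pics/s3.png

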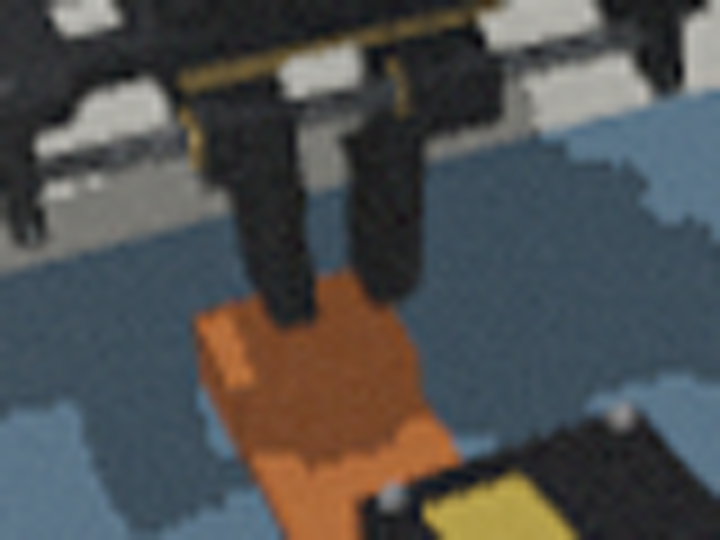

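The fingertips at (292,322) and (392,298) overlap the block's top, and they fit a height about 28 mm above the reported one. So the hand hovers at roughly 40 mm while `ee_pos` says 12, which also explains the lack of contact. I'm retreating behind the heel and going down by sight and force instead of the reported z.

```bash
python3 -m crank '{"translation":[[-0.005,0.019,0],[-0.009,0.039,0],[-0.014,0.058,0],[-0.015,0.062,0],[-0.015,0.062,0]],"rotation":[[0,0,0.005],[0,0,0.005],[0,0,0.005],[0,0,0.005],[0,0,0.005]],"hand":[-0.68,-0.68,-0.68,-0.68,-0.68]}'
python3 -m crank '{"translation":[[0,0,-0.006],[0,0,-0.012],[0,0,-0.015],[0,0,-0.015]],"rotation":[[0,0,0],[0,0,0],[0,0,0],[0,0,0]],"hand":[-0.68,-0.68,-0.68,-0.68]}'
python3 - <<'E'
from h import *
s=r.read_state();p=np.array(s["ee_pos"]);print(p,s["contact_force"],s["tcp_rot"])
c=imaging.capture("side")
x=cv2.resize(c["frame"][120:190,165:265][:,:,::-1],None,fx=8,fy=8,interpolation=cv2.INTER_CUBIC);cv2.imwrite("pics/s4.png",x)
for dz in(0,10,20,30,40):print(dz,((proj(c,p+[0,0,dz])-[165,120]+.5)*8).round())
E
```

```text
clock: 3.92
ee_pos: [497.0, 127.1, 11.9]
tcp_rot: [-179.6, 0.2, 103.5]
contact_force: [0.2, -0.0, -0.1]
opening: 14.0
clock: 4.42
ee_pos: [496.8, 126.8, -3.5]
tcp_rot: [-179.6, 0.2, 103.5]
contact_force: [0.3, 0.6, -0.2]
opening: 14.2
[496.81359141 126.78714257  -3.51065757] [ 0.26569911  0.6158718  -0.24659449] [-1.79598190e+02  1.58452423e-01  1.03496753e+02]
0 [322. 380.]
10 [319. 355.]
20 [316. 331.]
30 [314. 306.]
40 [311. 280.]
```

View pics/s4.png

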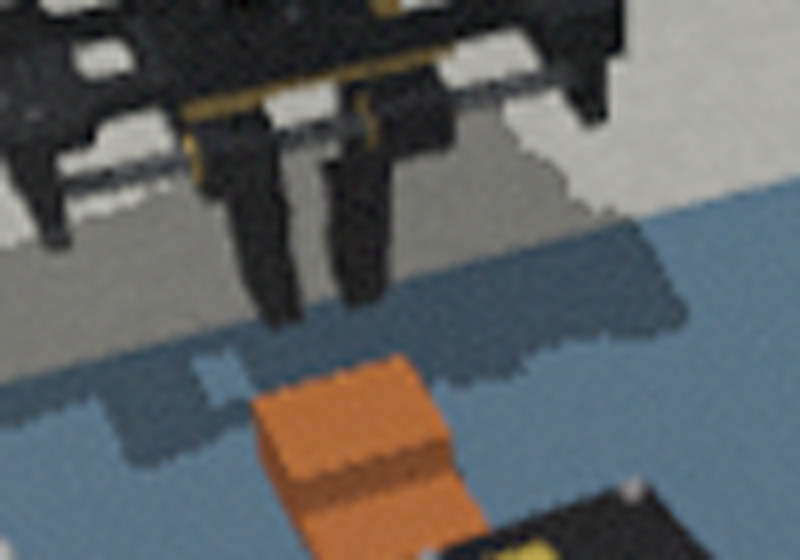

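Fingertips at (280,322) and (362,300) again fit +28 mm, and a reported z of −3.5 with no contact confirms a height bias. I'm going down 14 mm more, to a true 10 mm or so, watching the force.

```bash
python3 -m crank '{"translation":[[0,0,-0.004],[0,0,-0.008],[0,0,-0.012],[0,0,-0.014],[0,0,-0.014]],"rotation":[[0,0,0],[0,0,0],[0,0,0],[0,0,0],[0,0,0]],"hand":[-0.68,-0.68,-0.68,-0.68,-0.68]}'
python3 -m crank '{"translation":[[0.0015,-0.006,0],[0.003,-0.012,0],[0.0045,-0.018,0],[0.006,-0.025,0],[0.006,-0.025,0]],"rotation":[[0,0,0],[0,0,0],[0,0,0],[0,0,0],[0,0,0]],"hand":[-0.68,-0.68,-0.68,-0.68,-0.68]}'
python3 -m crank '{"translation":[[0.002,-0.008,0],[0.004,-0.016,0],[0.006,-0.024,0],[0.006,-0.024,0]],"rotation":[[0,0,0],[0,0,0],[0,0,0],[0,0,0]],"hand":[-0.68,-0.68,-0.68,-0.68]}'
cat >> h.py <<'E'
def tip(c):
    """wedge thin-edge midpoint from the orange in the top picture: end of min-area rect nearest the foot"""
    m=cv2.inRange(cv2.cvtColor(c["frame"],cv2.COLOR_RGB2HSV),(5,140,90),(20,255,255));m[260:]=0
    k=max(cv2.findContours(m,0,1)[0],key=cv2.contourArea)
    b=cv2.boxPoints(cv2.minAreaRect(k));b=b[np.argsort(-b[:,0])][:2]
    P=[ray(c,*q,2) for q in b];w=P[0]-P[1]
    if w[0]<0:w=-w
    return (P[0]+P[1])/2,np.linalg.norm(w),np.degrees(np.arctan2(w[1],w[0]))-90
E
python3 - <<'E'
from h import *
import pickle
print(tip(pickle.load(open("top.pkl","rb"))));c=imaging.capture("top");print(tip(c))
s=r.read_state();print(s["ee_pos"],s["contact_force"])
cv2.imwrite("pics/t5.png",cv2.resize(c["frame"][170:290,150:310][:,:,::-1],None,fx=5,fy=5,interpolation=cv2.INTER_CUBIC))
E
```

```text
clock: 5.1
ee_pos: [496.8, 126.8, -17.5]
tcp_rot: [-179.6, 0.2, 103.5]
contact_force: [-1.0, 0.2, 0.2]
opening: 14.0
clock: 5.72
ee_pos: [503.0, 100.9, -17.4]
tcp_rot: [-179.6, 0.2, 103.4]
contact_force: [0.8, -0.1, 0.3]
opening: 14.1
clock: 6.22
ee_pos: [509.3, 75.5, -17.4]
tcp_rot: [-179.6, 0.2, 103.3]
contact_force: [0.6, 0.3, 0.4]
opening: 14.3
(array([529.86219575, -13.16880214,   2.        ]), np.float64(51.41713171262598), np.float64(-74.95186682989197))
(array([531.5665105 , -44.83400636,   2.        ]), np.float64(51.22944198419029), np.float64(-78.34722086973227))
[509.1177107   76.26385212 -17.43396339] [ 0.4292179  -0.37362319  0.49871846]
```

View pics/t5.png

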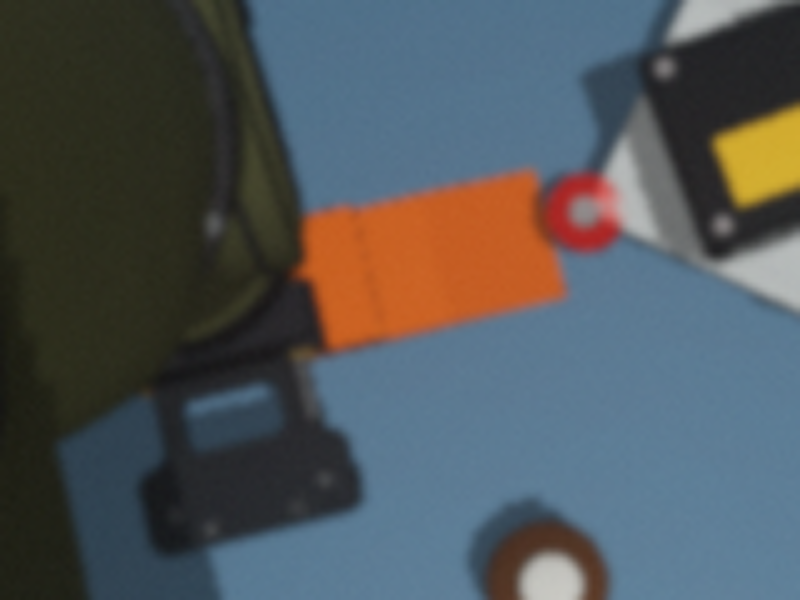

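The push works. The wedge is square, with its tip edge (537,170)–(566,296) at a heading of about −77°, and it now just reaches the red foot (584,212). The gripper's end will pass well above the bottle in the image. I'm pushing on slowly.

```bash
python3 -m crank '{"translation":[[0.0018,-0.0077,0],[0.0036,-0.0154,0],[0.0054,-0.023,0],[0.0072,-0.031,0],[0.009,-0.0385,0]],"rotation":[[0,0,0.003],[0,0,0.003],[0,0,0.003],[0,0,0.003],[0,0,0.003]],"hand":[-0.68,-0.68,-0.68,-0.68,-0.68]}'
python3 - <<'E'
from h import *
import pickle
t=pickle.load(open("top.pkl","rb"))
print("tip before",ray(t,150+551/5-.4,170+233/5-.4,2))
c=imaging.capture("top");s=r.read_state();print(s["ee_pos"],s["contact_force"])
cv2.imwrite("pics/t6.png",cv2.resize(c["frame"][150:290,150:340][:,:,::-1],None,fx=4,fy=4,interpolation=cv2.INTER_CUBIC))
E
```

```text
clock: 6.9
ee_pos: [517.9, 40.1, -17.3]
tcp_rot: [-179.6, 0.0, 103.7]
contact_force: [-1.3, 5.3, 1.5]
opening: 14.3
tip before [530.95091091 -45.33745135   2.        ]
[518.31024877  38.039237   -17.30373661] [0.45976137 1.75599682 0.78900671]
```

View pics/t6.png

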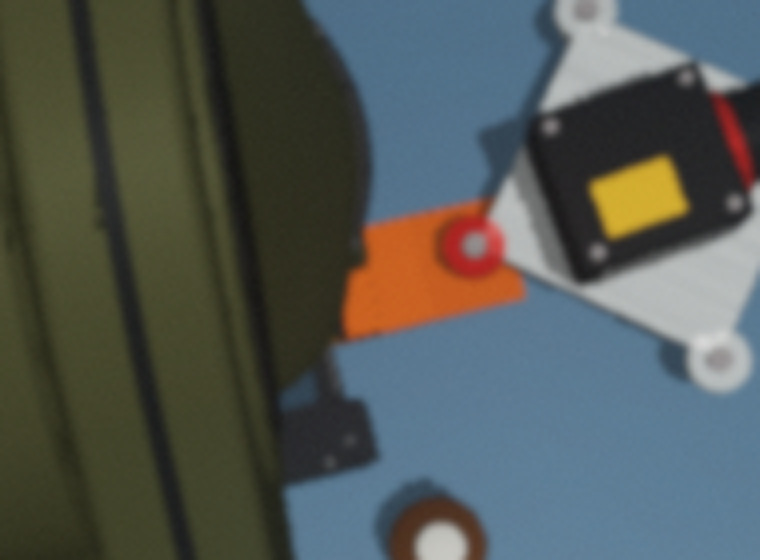

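The foot is riding up the ramp, with the lug now at (474,245). The plate has barely shifted and the push force is about 5 N. About 33 mm remains.

```bash
python3 -m crank '{"translation":[[0.0015,-0.0065,0],[0.003,-0.013,0],[0.0045,-0.0195,0],[0.0061,-0.026,0],[0.0077,-0.0325,0]],"rotation":[[0,0,0],[0,0,0],[0,0,0],[0,0,0],[0,0,0]],"hand":[-0.68,-0.68,-0.68,-0.68,-0.68]}'
python3 -m crank '{"translation":[[0,0,0],[0,0,0]],"rotation":[[0,0,0],[0,0,0]],"hand":[-0.68,-0.68]}'
python3 - <<'E'
from h import *
c=imaging.capture("top");s=r.read_state();print(s["ee_pos"],s["contact_force"])
cv2.imwrite("pics/t7.png",cv2.resize(c["frame"][150:290,150:340][:,:,::-1],None,fx=4,fy=4,interpolation=cv2.INTER_CUBIC))
E
```

```text
clock: 7.58
ee_pos: [525.2, 8.5, -17.4]
tcp_rot: [-179.6, -0.1, 103.7]
contact_force: [-2.8, 9.9, 2.2]
opening: 13.9
clock: 7.82
ee_pos: [525.3, 7.0, -17.4]
tcp_rot: [-179.6, -0.0, 103.6]
contact_force: [-0.4, 0.1, -0.2]
opening: 14.5
[525.34009901   7.09473738 -17.39088246] [-0.96751797  0.11016153  1.00527876]
```

Next I back straight out, rise and look.

```bash
python3 -m crank '{"translation":[[-0.005,0.02,0],[-0.012,0.05,0],[-0.021,0.09,0],[-0.033,0.14,0],[-0.046,0.195,0]],"rotation":[[0,0,0],[0,0,0],[0,0,0],[0,0,0],[0,0,0]],"hand":[-0.68,-0.68,-0.68,-0.68,-0.68]}'
python3 -m crank '{"translation":[[0,0.02,0.04],[0,0.04,0.09],[0,0.04,0.1]],"rotation":[[0,0,0],[0,0,0],[0,0,0]],"hand":[-0.68,-0.68,-0.68]}'
python3 - <<'E'
from h import *
c=imaging.capture("top");d=imaging.capture("side")
a=cv2.resize(c["frame"][170:270,195:295][:,:,::-1],(400,400),interpolation=cv2.INTER_CUBIC)
b=cv2.resize(d["frame"][150:290,140:280][:,:,::-1],(400,400),interpolation=cv2.INTER_CUBIC)
cv2.imwrite("pics/f1.png",np.hstack([a,b]))
import pickle;pickle.dump(c,open("top2.pkl","wb"))
E
```

```text
clock: 8.5
ee_pos: [480.0, 201.8, -17.3]
tcp_rot: [-179.6, 0.1, 103.5]
contact_force: [0.2, 0.0, -0.7]
opening: 13.9
clock: 8.88
ee_pos: [482.1, 244.1, 85.5]
tcp_rot: [180.0, -0.0, 103.6]
contact_force: [0.5, -0.4, 0.4]
opening: 14.0
```

View pics/f1.png

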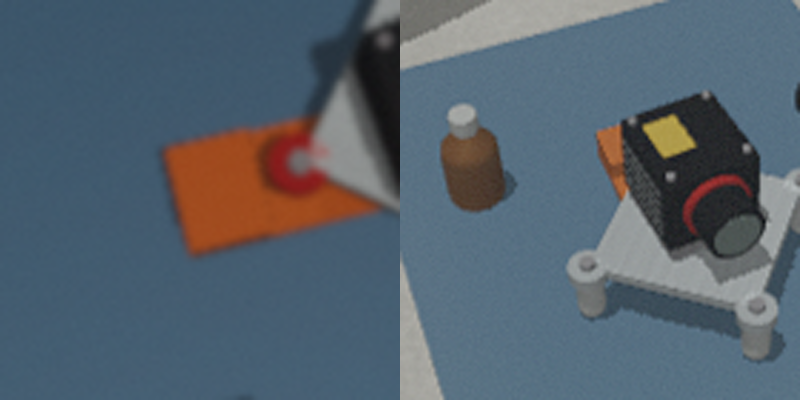

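In the top view the block's rear corners are at (163,148) and (190,250), the lug is at (299,161), and the bottle hasn't moved. From these I compute where the foot sits on the wedge.

```bash
python3 - <<'E'
from h import *
import pickle
c=pickle.load(open("top2.pkl","rb"));c0=pickle.load(open("top.pkl","rb"))
P=lambda u,v,z:ray(c,195+(u+.5)/4-.5,170+(v+.5)/4-.5,z)
h1,h2=P(163,148,26),P(190,250,26);w=h1-h2;yaw=np.degrees(np.arctan2(w[1],w[0]))-90
foot=P(299,161,50)[:2];heel=((h1+h2)/2)[:2]
for y in(yaw,-76.5):
  u=np.array([np.cos(np.radians(y)),np.sin(np.radians(y))]);d=foot-heel
  print("w",np.linalg.norm(w),"yaw",y,"foot",foot,"heel",heel,"x_wedge",d@u-52.5,"lat",d@[-u[1],u[0]])
# white feet shift, side feet: template match before/after
g=[cv2.cvtColor(k["frame"],cv2.COLOR_RGB2GRAY) for k in(c0,c)]
for n,(x,y) in dict(L=(294,153),R=(328,241),far=(356,180),bottle=(260,286),cap=(226,133),stand=(293,95)).items():
  T=g[0][y-14:y+15,x-14:x+15];q=cv2.matchTemplate(g[1][y-24:y+25,x-24:x+25],T,cv2.TM_CCOEFF_NORMED);_,m,_,l=cv2.minMaxLoc(q)
  print(n,round(m,3),l[0]-10,l[1]-10,"px (~2 mm each)")
E
```

```text
w 48.62463288960775 yaw -75.68211134617879 foot [536.19406765 -60.92669495] heel [522.55399952  -5.78915069] x_wedge 4.2981030265932105 lat -0.41921169199279773
w 48.62463288960775 yaw -76.5 foot [536.19406765 -60.92669495] heel [522.55399952  -5.78915069] x_wedge 4.298300192825671 lat 0.39158788012204815
L 0.992 3 -1 px (~2 mm each)
R 0.995 3 -1 px (~2 mm each)
far 0.798 6 -2 px (~2 mm each)
bottle 0.999 0 0 px (~2 mm each)
cap 0.998 0 0 px (~2 mm each)
stand 0.999 0 0 px (~2 mm each)
```

```bash
python3 - <<'E'
from plant import r
print(r.job_done(), r.read_state()["clock"])
E
```

```text
the job is handed in; nothing more can be done
the job is handed in; nothing more can be done
```

I pushed the orange wedge under the red foot with two fingers on its heel, backed the hand well clear and handed the job in at about 9 s. No verdict was reported.

**Last checks (from the pictures):**
- **Foot on the wedge:** the foot is about 4 mm ahead of the landing's middle and within 1 mm of centre sideways. It is within about 1 mm of where it started.
- **Camera mount:** the tops of the side feet moved about 6 mm in the picture, which is what the plate tipping back to level should give. I did not measure the plate's tilt directly.
- **Bystanders:** the bottle, lens cap and stand show no movement (0 px).
- **Forces:** the push peaked at about 10 N. The force was near zero after the push, and the hand is now clear of everything.

**Disagreement found:** the reported tool height was about 28 mm lower than the real one. My first push therefore passed over the block without touching it. I corrected the height from the side camera and then pushed the wedge.

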